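Push the housed test piece into the corner of the stop fence

ROBOT

A 6-joint arm with a two-finger parallel gripper is mounted at the origin on a cart in front of the work surface, level with it; the furniture and walls round the work are solid. World frame = base frame: x ahead of the robot, y to its left, z up, the work surface at z = 0. Lengths are in m, angles in rad, forces in N, time in s.
With the tool pointing down it reaches from about 0.225 to 0.875 m from the base axis. Payload 3.4 kg.
Tool frame: the origin (TCP) lies midway between the tips of the shut fingers; the grasp point (between the pads) lies 19 mm behind it; z points along the fingers, y is the line along which they close (so a half turn about z gives the same grasp; the last joint's range is limited). The gripper opens to 85 mm and grips with 20 to 120 N. Pads are 22 mm wide; open, the fingers measure 114 mm over their backs; the gripper's body (76 mm by 85 mm) begins 54 mm behind the grasp point. The pads swing forward as they close: fully open they stand 13 mm farther back than shut.
Start: joints at [-1.249, 0.276, 1.505, -0, 1.361, -0.121], TCP at [0.246, -0.52, 0.231] pointing down, gripper open.
Joint ranges: [-2.89, 2.89], [-0.75, 2.08], [0.22, 2.7], [-1.18, 4.32], [0.11, 2.71], [-2.7, 2.7]. Speed limits (rad/s): [2.57, 2.57, 3.14, 3.14, 3.14, 3.14].

INTERFACE

Orientations are given as a unit quaternion [w, x, y, z].
In Python, from rig import * gives the robot as it stands.
- The arm moves only by the tool apply_moves, never from a script. Its argument "steps" is one flat list of numbers, 4 for each row, row after row: the shift along the world's x, y, z in cm, then the turn about the world's z in degrees. A call has 1 to 8 rows; each row is the pose to reach, as a shift and turn from the pose commanded when the call began; what a row does not reach only later rows make up. A row lasts 1/12 s, in which the tool goes at most 41.7 mm and 7.16 degrees, less where a joint would pass 70% of its speed; a pose out of reach is approached as far as the arm can. A call with a gripper value outside its range is refused whole. "jaw" is the closure in counts, from 0 (fully open) to 255 (shut), set as the call begins (left out, the last holds). The fingers move at their own pace and stop on an object; "newtons" is the grip in N (left out, the last holds). Time passes only in rows, so rows that repeat a pose let the fingers close. It gives the time, the measured TCP pose, the force, the opening and the grip force at its end, in the units of the state.
- get_state(): the state, without advancing time (a new reading comes with each control period).
- get_image(name): name is "scene" or "top" or "wrist"; returns the picture (384x512x3 uint8, red, green, blue); there is no depth.
- calibration(name): a dict with "fx", "fy", "cx", "cy" (pixels), "xyz" and "rotation" of the camera in the world. Camera axes: x right, y up, looking along -z (the intrinsics and any distortion apply to the point x, -y, -z); pixel columns grow to the right and rows downward; lengths in m; the calibration is good to about 2 mm. The wrist camera is an equidistant fisheye: a pixel r from the principal point sees the ray r / f radians off the axis. A picture is of the moment at which its call begins: read the wrist's pose just before it. calibration takes no time and is no camera call; for the wrist camera it gives the pose at the moment of the call.
- sign_off(): hands the job in; it is judged then, once.
The state is a dict: "clock": time; "qpos": joint angles; "qd": joint speeds; "effort": joint torques, N m; "position": TCP position; "ee_rot": TCP orientation; "contact_force": force on the tool from outside, world axes, zero at the start; "moment": the same for the moment, N m; "width": finger opening in m; "gripper_force": force on a finger pad.
Only numpy, scipy, OpenCV 4.12 (cv2) and the standard library are available. Lean on these libraries where they do the work, as an engineer would, in place of code of your own. Each camera call takes 0.05 s, during which the arm holds its last target. There are 200 camera calls.

TASK

Push the wooden test piece that lies in front of the fence, the one with the groove across its top, along the bench until it sits square in the inside corner of the fence: one long side flush against the fence, and one end flush against the stop block clamped to the fence. Only push it with the fingers: do not pick it up or tip it, and leave the other loose things on the bench where they are.

Things in the scene. Friction and masses are not known exactly. Their poses are not given: they have to be found in the camera images.
- test_piece: loose pine bar, 56 x 120 mm (x by y), 30 mm high, with a groove 26 mm wide and 12 mm deep across its top near the middle; 0.1 to 0.2 kg. Origin: centre of its underside, on the bench; y along its length, z up. It starts in front of the fence (robot's side), turned up to 0.4 rad from it.
- fence: straight plywood fence with an aluminium track on top, fixed to the bench: 30 mm thick, 440 mm long, 40 mm high. Origin: centre of its underside; y along its length, x away from the robot. The face the piece goes against is the plane x = -15 mm, towards the robot; a flush piece has its origin at x = -43 mm in this frame. Place and yaw vary.
- stop_block: fixed wooden stop block hooked over the fence near its left or right end, black knob on top (64 mm high). 30 mm wide along the fence (15 mm each side of its origin), 49 mm high, reaching 71 mm ahead (-x) of its origin. Origin: on the fence's centre line at bench level; axes as the fence's. Its face towards the fence's middle is the stop: a piece against it has its origin 75 mm from this one along the fence.
- spare_knob: a like black knob on a small aluminium plate, parked on top of the fence's track near the end opposite the stop block; fixed, 61 mm above the bench at its top, nothing in front of the fence. Origin: on the fence's centre line, at bench level.
- plain_offcut: bystander: plain pine block without groove, 44 x 90 x 35 mm, left of the work. Origin: centre of its underside.
- tape_measure: bystander: tape measure, 42 x 97 x 66 mm high, right of the work. Origin: centre of its underside.
- wedge: bystander: pine wedge, 36 x 120 x 26 mm, left of the work. Origin: centre of its underside.
- screw_carton: bystander: small carton of screws, 48 x 70 x 32 mm, right of the work. Origin: centre of its underside.
Things that resemble listed ones, but are neither listed nor needed, are in the scene too. Leave any purple look-alike of the test_piece alone.

How it is judged:
By the outcome, as a careful person would: the job done as asked, in the order asked, and still so for the second after the job is handed in, with the robot touching nothing.
It also fails if it takes over 64 s, if anything falls off the work surface, if the arm or the gripper's body presses on something with over 40 N, if the wrist force passes 120 N, or if a joint passes its speed limit or range.

## Working session

There is one attempt and no reset: what is moved stays moved. The work goes in short steps, Python scripts to look and compute and a tool call to move; the robot and the scene stay as the last step left them, time stands still between calls to the robot, and variables do not carry over. Pictures are saved under pics/ and viewed, at most 10 in all, crops included, and the job is handed in when it is done.

Besides the shell and the picture viewer there is one more tool, called after ">>>" in YAML: its name, and indented under it one key for each argument. apply_moves: Moves the arm, as the interface text tells. Its arguments: {"type":"object","properties":{"steps":{"type":"array","items":{"type":"number"}},"jaw":{"type":"number"},"newtons":{"type":"number"}},"required":["steps"]}

```bash
mkdir -p pics; python3 - <<'E'
from rig import *
import cv2
for n in ["top","scene"]:
    im=get_image(n); cv2.imwrite(f"pics/{n}0.png",cv2.resize(im[:,:,::-1],(800,600),interpolation=cv2.INTER_CUBIC))
    print(n,calibration(n))
s=get_state();print(s)
E
```

```text
top {'fx': 479.35719343704596, 'fy': 479.35719343704596, 'cx': 255.08943440668284, 'cy': 193.5540936193096, 'xyz': array([0.43848889, 0.02599405, 1.45983896]), 'rotation': array([ 0.71545849,  0.02980473, -0.0225827 , -0.69765382])}
scene {'fx': 424.7212608114523, 'fy': 424.7212608114523, 'cx': 254.5004532842181, 'cy': 197.2212448654423, 'xyz': array([-0.12075176,  0.78863565,  0.76758448]), 'rotation': array([-0.31215803, -0.16799024,  0.42595706,  0.83240449])}
{'clock': 0.1, 'qpos': array([-1.24900942e+00,  2.76529565e-01,  1.50603543e+00, -2.69831024e-07,
        1.36069571e+00, -1.20993538e-01]), 'qd': array([ 1.22638862e-03, -2.66054950e-05, -1.63884056e-03,  1.42009142e-04,
       -1.48963681e-03,  4.74020218e-04]), 'effort': array([ 2.07017423e-03, -4.17698514e+01, -2.46404761e+01,  8.85436322e-06,
        5.77435727e-03, -9.10496212e-07]), 'position': array([ 0.24620505, -0.51908784,  0.23051595]), 'ee_rot': array([-8.29811863e-04,  9.75592774e-01,  2.19586075e-01, -8.37239927e-05]), 'contact_force': array([-0.5378975 ,  0.46861601,  0.29749563]), 'moment': array([-0.00411351,  0.01658926,  0.01578223]), 'gripper_force': 0.0, 'width': 0.08557168508319327}
```

View pics/top0.png

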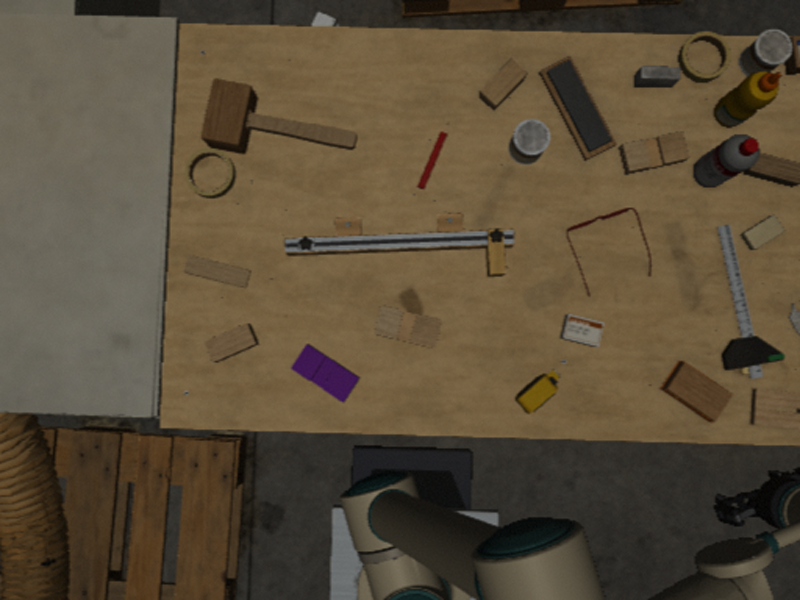

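View pics/scene0.png

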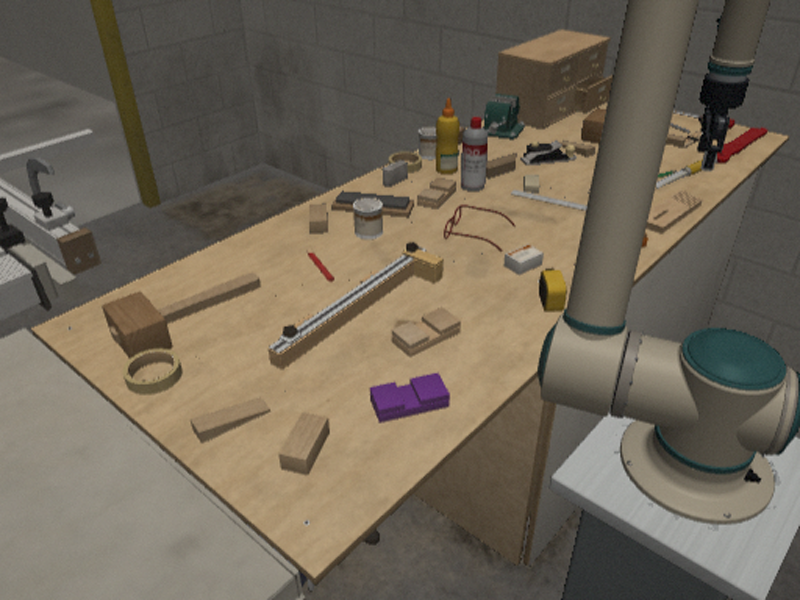

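Top view: the fence runs from (285,246) to (513,237). The stop block is at its right end (497,252) and the spare knob at (305,243). Candidates for the grooved piece:
- (408,327): pine with a groove, in front of the fence. This one fits.
- (325,373): the purple look-alike.
- (655,152): a pine look-alike behind the fence.

I'll confirm with an enlarged crop.

```bash
cat > h.py <<'E'
from rig import *
import numpy as np, cv2
from scipy.spatial.transform import Rotation as R
def ray(n,c,uv):
    uv=np.atleast_2d(uv).astype(float); x=(uv[:,0]-c['cx'])/c['fx']; y=(uv[:,1]-c['cy'])/c['fy']
    if n=='wrist':
        r=np.hypot(x,y); k=np.where(r>1e-9,np.sin(r)/np.maximum(r,1e-9),1); d=np.c_[x*k,-y*k,-np.cos(r)]
    else: d=np.c_[x,-y,-np.ones_like(x)]
    q=np.asarray(c['rotation']); return R.from_quat(np.r_[q[1:],q[0]]).apply(d)
def at_z(n,c,uv,z):
    d=ray(n,c,uv); return c['xyz']+d*((z-c['xyz'][2])/d[:,2])[:,None]
def crop(n,name,x0,y0,x1,y1,k):
    im=get_image(n); cv2.imwrite(f"pics/{name}.png",cv2.resize(im[y0:y1,x0:x1,::-1],None,fx=k,fy=k,interpolation=cv2.INTER_CUBIC))
E
python3 - <<'E'
from h import *
crop("top","topc",175,135,335,255,5)
E
```

```text
(no output)
```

View pics/topc.png

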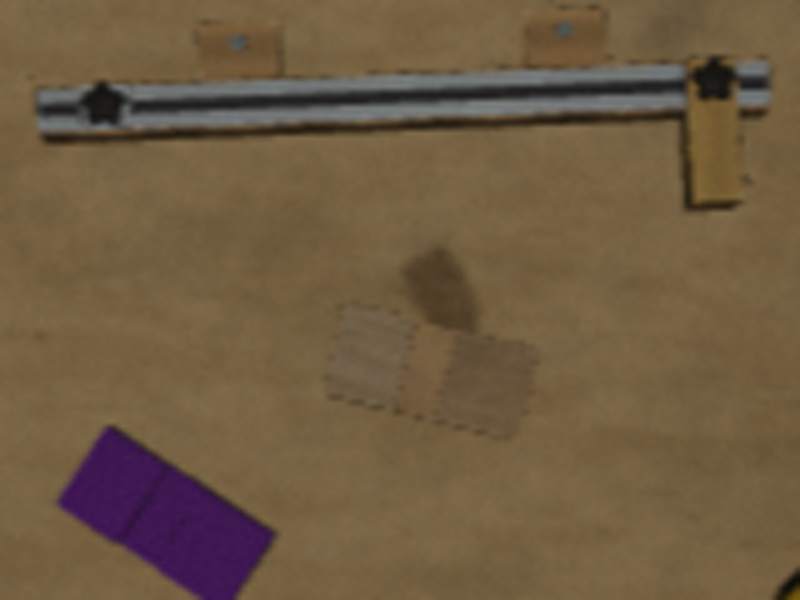

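The crop confirms the pine piece with its groove. Its top corners are near (340,302), (540,348), (510,440) and (325,396). The fence's top runs from (38,110) to (770,84), and the stop's inner face is near x=688.

```bash
python3 - <<'E'
from h import *
c=calibration('top')
P=lambda a,z:at_z('top',c,np.array([175,135])+(np.array(a)+.5)/5-.5,z)
p=P([(340,302),(540,350),(510,440),(325,396)],.03)
print(p.round(4)); print('edges',np.linalg.norm(np.roll(p,-1,0)-p,axis=1).round(4),'ctr',p.mean(0).round(4))
v=(p[0]+p[3]-p[1]-p[2]); print('piece yaw',np.arctan2(-v[0],v[1]))
f=P([(36,90),(768,62),(770,107),(42,131)],.04); print(f.round(4),np.linalg.norm(np.roll(f,-1,0)-f,axis=1).round(4))
v=f[0]+f[3]-f[1]-f[2]; print('fence yaw',np.arctan2(-v[0],v[1]),f.mean(0))
b=P([(685,112),(690,206),(740,203),(738,110)],.049);print('stop',b.round(4))
k=P([(712,80)],.064);print('knob',k)
E
```

```text
[[ 0.5392  0.0792  0.03  ]
 [ 0.5134 -0.041   0.03  ]
 [ 0.4594 -0.0243  0.03  ]
 [ 0.4828  0.0866  0.03  ]]
edges [0.1229 0.0566 0.1133 0.0569] ctr [0.4987 0.0251 0.03  ]
piece yaw -0.2095531342338188
[[ 0.6612  0.2643  0.04  ]
 [ 0.6886 -0.173   0.04  ]
 [ 0.6615 -0.1745  0.04  ]
 [ 0.6365  0.2598  0.04  ]] [0.4381 0.0271 0.4351 0.025 ]
fence yaw 0.06000354100074218 [0.66192618 0.04416781 0.04      ]
stop [[ 0.6559 -0.123   0.049 ]
 [ 0.5999 -0.1269  0.049 ]
 [ 0.6024 -0.1564  0.049 ]
 [ 0.6578 -0.1543  0.049 ]]
knob [[ 0.67287368 -0.13691275  0.064     ]]
```

Piece centre is (0.499, 0.025) with yaw -0.21. The fence yaw is +0.06. The goal centre is about (0.6245, -0.065). The edges measure 57 x 118 mm and the fence 437 mm, so both fit the given sizes.

I'll turn the open gripper parallel to the fence (-22°) and push the long side with both fingertips.

>>> apply_moves:
  steps: [4,14,0,-6,4,14,0,-6,4,14,0,-6,4,14,0,-6,15,54,0,-22,15,54,0,-22,15,54,0,-22,15,54,0,-22]
  jaw: 0

```text
clock: 0.82
position: [0.3294, -0.2215, 0.2312]
ee_rot: [-0.0, 1.0, 0.028, 0.0]
contact_force: [1.4, -0.7, -0.1]
width: 0.0855
gripper_force: 0.0
```

>>> apply_moves:
  steps: [15,54,0,-22,15,54,0,-22,15,54,0,-22,15,54,0,-22,15,54,0,-22,15,54,0,-22,15,54,0,-22,15,54,0,-22]

```text
clock: 1.48
position: [0.4122, 0.075, 0.2314]
ee_rot: [0.0, 0.987, -0.162, 0.0]
contact_force: [1.5, -1.1, 0.1]
width: 0.0856
gripper_force: 0.0
```

>>> apply_moves:
  steps: [0,0,0,0,0,0,0,0]

```text
clock: 1.65
position: [0.4122, 0.0749, 0.2311]
ee_rot: [0.0, 0.987, -0.159, -0.0]
contact_force: [0.2, -0.1, 0.7]
width: 0.0853
gripper_force: 0.0
```

>>> apply_moves:
  steps: [-0.7,-4,0,6,-0.7,-5.5,0,13,-0.7,-5.5,-3,20,-0.7,-5.5,-6,21.7,-0.7,-5.5,-10,21.7,-0.7,-5.5,-13,21.7,-0.7,-5.5,-13,21.7,-0.7,-5.5,-13,21.7]

```text
clock: 2.32
position: [0.4039, 0.0167, 0.1007]
ee_rot: [-0.0, 1.0, 0.026, -0.002]
contact_force: [-0.1, -0.1, 0.4]
width: 0.0851
gripper_force: 0.0
```

```bash
python3 - <<'E'
from h import *
s=get_state();print(s['position'],s['ee_rot'],s['contact_force'])
q=s['ee_rot'];y=R.from_quat(np.r_[q[1:],q[0]]).apply([0,1,0]);print(y,np.degrees(np.arctan2(y[1],y[0])))
c=calibration('wrist');print(c)
im=get_image('wrist');cv2.imwrite('pics/w1.png',cv2.resize(im[:,:,::-1],(800,600)))
E
```

```text
[0.40392611 0.01668323 0.10067592] [-3.85905380e-05  9.99668289e-01  2.56739279e-02 -2.03940002e-03] [-0.14557901 -0.09225742  0.43114073]
[ 5.13306658e-02 -9.98681696e-01 -1.81874293e-04] -87.05767638526017
{'fx': 297.3186396354542, 'fy': 297.3186396354542, 'cx': 253.96017780112444, 'cy': 188.06253056038284, 'xyz': array([0.48567096, 0.02169991, 0.24337072]), 'rotation': array([ 0.71526247, -0.11706375,  0.11022501, -0.68010744])}
```

View pics/w1.png

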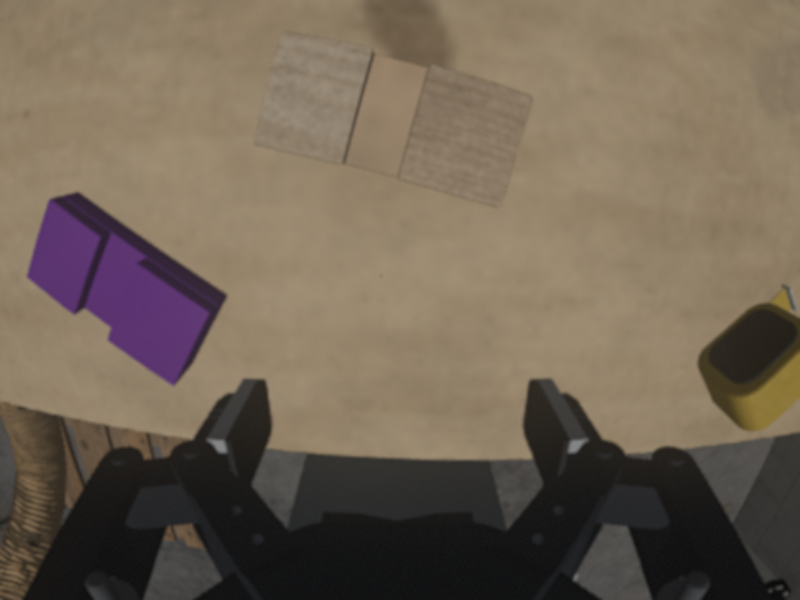

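The wrist view shows the piece ahead, with corners (282,32), (531,97), (498,207) and (256,145). Both fingers are clear of the purple bar (nearest corner (225,297)) and of the tape. I'll descend.

>>> apply_moves:
  steps: [0,0,-3,0.5,0,0,-6,0.5,0,0,-8,0.5,0,0,-9.4,0.5,0,0,-9.8,0.5,0,0,-9.8,0.5,0,0,-9.8,0.5]

```text
clock: 2.95
position: [0.4073, 0.0174, 0.0048]
ee_rot: [0.0, 1.0, 0.031, 0.002]
contact_force: [0.9, -0.4, 0.2]
width: 0.0853
gripper_force: 0.0
```

```bash
python3 - <<'E'
from h import *
c=calibration('wrist')
E
```

>>> apply_moves:
  steps: [1,0,-0.3,0,2,0.1,-0.3,0,2.7,0.2,-0.3,0,3.4,0.2,-0.3,0,4.1,0.3,-0.3,0,4.8,0.3,-0.3,0,5.5,0.3,-0.3,0,6.2,0.4,-0.3,0]

```text
clock: 3.62
position: [0.4678, 0.0218, 0.0002]
ee_rot: [0.0, 1.0, 0.031, -0.0]
contact_force: [-1.1, -0.7, -0.7]
width: 0.0854
gripper_force: 0.4
```

>>> apply_moves:
  steps: [0.7,0,0,0,1.4,0.1,0,0,2.1,0.1,0,0,2.8,0.2,0,0,3.5,0.2,0,0,4.2,0.3,0,0,4.5,0.3,0,0,4.5,0.3,0,0]

```text
clock: 4.28
position: [0.5139, 0.0249, 0.0005]
ee_rot: [0.0, 1.0, 0.031, 0.001]
contact_force: [-0.2, -0.9, -0.2]
width: 0.0857
gripper_force: 0.0
```

```bash
python3 - <<'E'
from h import *
crop("top","topd",175,135,335,255,5)
im=get_image('wrist');cv2.imwrite('pics/w2.png',im[:,:,::-1])
s=get_state();print(s['position'],s['ee_rot'],s['contact_force'],s['clock'])
E
```

```text
[5.12712088e-01 2.48982593e-02 3.96900685e-04] [7.26952785e-05 9.99513808e-01 3.11784368e-02 2.19351371e-04] [-0.34587464 -0.01331745  0.27754993] 4.3833
```

View pics/w2.png

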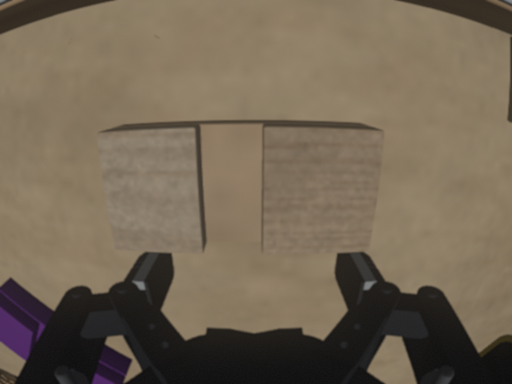

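The piece is now square to both fingers and centred, with its near edge along row 251. I'll carry on to the fence.

>>> apply_moves:
  steps: [0.7,0,0,0,1.4,0.1,0,0,2.1,0.1,0,0,2.8,0.2,0,0,3.5,0.2,0,0,4.2,0.3,0,0,4.9,0.3,0,0,5.5,0.3,0,0]

```text
clock: 5.05
position: [0.5683, 0.028, 0.0004]
ee_rot: [0.0, 1.0, 0.031, 0.0]
contact_force: [-2.2, 0.7, 1.3]
width: 0.0856
gripper_force: 0.7
```

>>> apply_moves:
  steps: [0.2,0,0,0,0.4,0,0,0,0.6,0,0,0,0.8,0,0,0,0.9,0,0,0,0.9,0,0,0]

```text
clock: 5.55
position: [0.5771, 0.0278, 0.0004]
ee_rot: [0.0, 1.0, 0.031, 0.001]
contact_force: [0.9, 0.2, -0.3]
width: 0.0855
gripper_force: 0.0
```

>>> apply_moves:
  steps: [0.1,0,0,0,0.2,0,0,0,0.3,0,0,0,0.3,0,0,0]

```text
clock: 5.88
position: [0.5798, 0.0279, 0.0004]
ee_rot: [0.0, 1.0, 0.031, 0.0]
contact_force: [-0.4, 0.0, -0.8]
width: 0.0853
gripper_force: 0.7
```

>>> apply_moves:
  steps: [0.1,0,0,0,0.2,0,0,0,0.3,0,0,0,0.3,0,0,0]

```text
clock: 6.22
position: [0.5801, 0.0279, 0.0002]
ee_rot: [0.0, 1.0, 0.031, -0.002]
contact_force: [-6.5, -0.3, 5.4]
width: 0.0849
gripper_force: 3.0
```

Flush contact at x=0.580 with 6.5 N. I'll back off, lift, shut the fingers and look.

>>> apply_moves:
  steps: [-1,0,0,0,-3,0,0,0,-4,0,2,0,-4,0,5,0,-4,0,9,0,-4,0,12,0,-4,0,12,0,-4,0,12,0]
  jaw: 0

```text
clock: 6.88
position: [0.5445, 0.0278, 0.1227]
ee_rot: [0.0, 1.0, 0.031, 0.004]
contact_force: [0.1, -0.8, -0.3]
width: 0.0854
gripper_force: 0.0
```

```bash
python3 - <<'E'
from h import *
s=get_state();print(s['position'],s['ee_rot'],s['clock']);print(calibration('wrist'))
im=get_image('wrist');cv2.imwrite('pics/w3.png',cv2.resize(im[:,:,::-1],(800,600),interpolation=cv2.INTER_CUBIC))
np.save('cw.npy',calibration('wrist'),allow_pickle=True)
E
```

```text
[0.54451633 0.02780935 0.12268974] [3.56257440e-04 9.99509845e-01 3.10963832e-02 3.59956900e-03] 6.8833
{'fx': 297.3186396354542, 'fy': 297.3186396354542, 'cx': 253.96017780112444, 'cy': 188.06253056038284, 'xyz': array([0.62460954, 0.03376864, 0.26628564]), 'rotation': array([ 0.71953271, -0.1140065 ,  0.10538975, -0.67688123])}
```

View pics/w3.png

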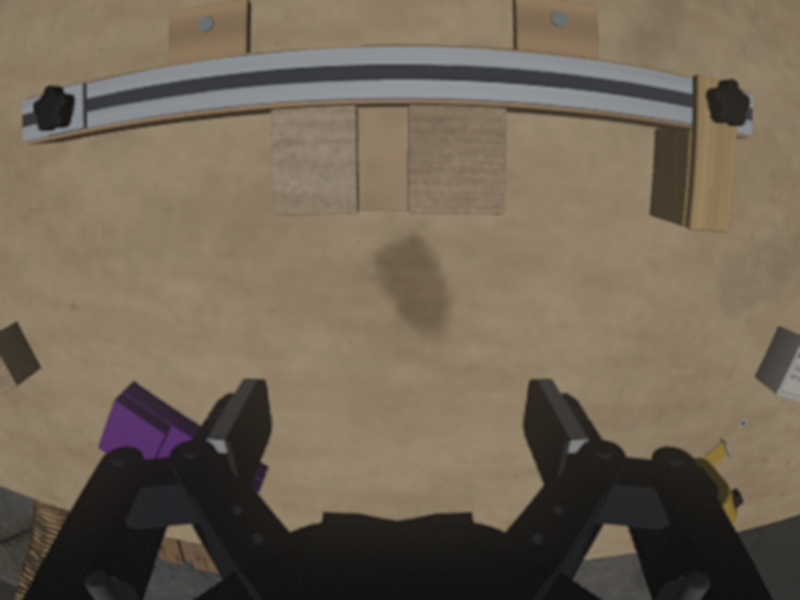

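The piece is flush on the fence, with its top's near corners at (272,214) and (505,214). The stop's inner foot is near (652,214).

```bash
python3 - <<'E'
from h import *
c=calibration('wrist')
W=lambda a,z:at_z('wrist',c,(np.array(a)+.5)*.64-.5,z).round(4)
p=W([(272,214),(505,214),(506,108),(272,107)],.03);print(p,np.linalg.norm(np.roll(p,-1,0)-p,axis=1),p.mean(0))
print(W([(652,214)],0),W([(690,228)],.049))
E
```

```text
[[ 0.5869  0.0961  0.03  ]
 [ 0.594  -0.0243  0.03  ]
 [ 0.6485 -0.0198  0.03  ]
 [ 0.6424  0.0976  0.03  ]] [0.12060916 0.05468546 0.11755837 0.05552027] [0.61795 0.0374  0.03   ]
[[ 0.6007 -0.1303  0.    ]] [[ 0.6005 -0.1266  0.049 ]]
```

>>> apply_moves:
  steps: [2,3,0,0,4,6,0,0,6,9,0,0,6.8,10.4,0,0,6.8,10.4,-1,0,6.8,10.4,-3,0,6.8,10.4,-5,0,6.8,10.4,-5,0]
  jaw: 255
  newtons: 30

```text
clock: 7.6
position: [0.6054, 0.1306, 0.0646]
ee_rot: [0.001, 0.999, 0.031, -0.006]
contact_force: [-2.1, -0.9, -0.5]
width: 0.0001
gripper_force: 0.0
```

>>> apply_moves:
  steps: [0,0,-2,0,0,0,-4,0,0,0,-5,0,0,0,-5.8,0,0,0,-6,0,0,0,-6,0]

```text
clock: 8.1
position: [0.6101, 0.1316, 0.0102]
ee_rot: [0.0, 1.0, 0.031, -0.0]
contact_force: [0.1, 0.8, 0.6]
width: 0.0
gripper_force: 0.0
```

>>> apply_moves:
  steps: [0.2,-0.7,0,0,0.3,-1.4,0,0,0.3,-2.1,0,0,0.4,-2.8,0,0,0.4,-3.5,0,0,0.5,-4.2,0,0,0.5,-4.9,0,0,0.5,-5.6,0,0]

```text
clock: 8.77
position: [0.6156, 0.0752, 0.0106]
ee_rot: [-0.0, 1.0, 0.031, 0.0]
contact_force: [-0.5, 2.4, 2.0]
width: 0.0002
gripper_force: 1.1
```

>>> apply_moves:
  steps: [0,-0.7,0,0,0.1,-1.4,0,0,0.1,-2.1,0,0,0.2,-2.8,0,0,0.2,-3.5,0,0,0.3,-4.2,0,0,0.3,-4.9,0,0,0.3,-5.4,0,0]

```text
clock: 9.43
position: [0.6184, 0.0209, 0.0103]
ee_rot: [0.0, 1.0, 0.031, -0.0]
contact_force: [-0.3, 2.2, 1.3]
width: -0.0004
gripper_force: 1.1
```

>>> apply_moves:
  steps: [0,-0.2,0,0,0,-0.4,0,0,0,-0.6,0,0,0,-0.8,0,0,0,-1.0,0,0,0,-1.0,0,0]

```text
clock: 9.93
position: [0.6183, 0.0115, 0.0103]
ee_rot: [0.0, 1.0, 0.031, -0.0]
contact_force: [0.6, 1.3, 0.6]
width: 0.0002
gripper_force: 0.2
```

>>> apply_moves:
  steps: [0,-0.1,0,0,0,-0.2,0,0,0,-0.3,0,0,0,-0.3,0,0]

```text
clock: 10.27
position: [0.6184, 0.0087, 0.0103]
ee_rot: [0.0, 1.0, 0.031, -0.0]
contact_force: [0.7, 0.8, 0.4]
width: 0.0001
gripper_force: 0.4
```

>>> apply_moves:
  steps: [0,-0.1,0,0,0,-0.2,0,0,0,-0.3,0,0,0,-0.3,0,0]

```text
clock: 10.6
position: [0.6184, 0.0068, 0.0103]
ee_rot: [-0.001, 1.0, 0.031, 0.0]
contact_force: [0.6, 3.6, 0.4]
width: -0.0002
gripper_force: 2.4
```

>>> apply_moves:
  steps: [0,-0.1,0,0,0,-0.2,0,0,0,-0.2,0,0,0,-0.2,0,0]

```text
clock: 10.93
position: [0.6187, 0.0067, 0.0104]
ee_rot: [-0.002, 1.0, 0.03, 0.0]
contact_force: [0.9, 10.2, -0.1]
width: -0.0002
gripper_force: 4.9
```

10 N against the stop. I'll back off, lift and look.

>>> apply_moves:
  steps: [0,1,0,0,0,3,0,0,0,3,4,0,-2,2,8,0,-6,-2,11,0,-9,-6,11,0,-9,-7,11,0,-9,-7,11,0]

```text
clock: 11.6
position: [0.525, -0.0711, 0.1219]
ee_rot: [0.003, 1.0, 0.03, -0.001]
contact_force: [-0.3, -0.8, -0.5]
width: 0.0002
gripper_force: 0.0
```

>>> apply_moves:
  steps: [0,0,0,0,0,0,0,0]

```text
clock: 11.77
position: [0.5287, -0.0663, 0.1205]
ee_rot: [0.0, 1.0, 0.031, 0.0]
contact_force: [0.2, -0.3, -0.1]
width: -0.0001
gripper_force: 0.0
```

```bash
python3 - <<'E'
from h import *
s=get_state();print(s['position'],s['clock'])
crop('wrist','w4',150,40,410,190,3)
E
```

```text
[ 0.52867794 -0.06633338  0.12047697] 11.7667
```

View pics/w4.png

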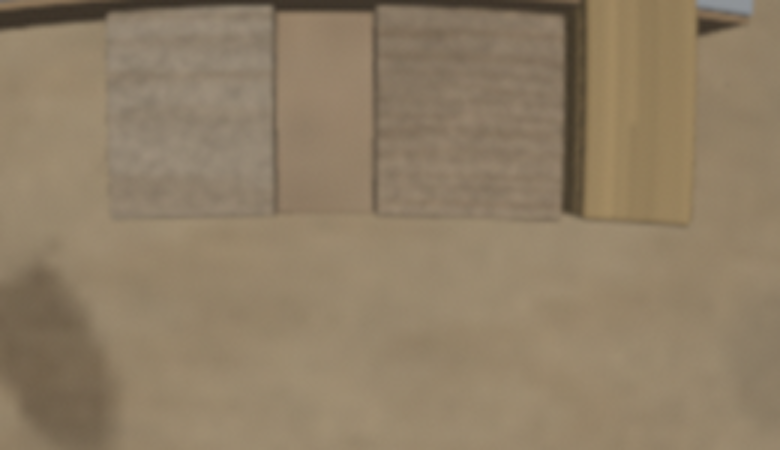

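The piece sits against the stop, with the right end of its top at (563,215) beside the stop's inner wall, and along the fence edge at row 8. A final gentle press on the long side makes sure.

>>> apply_moves:
  steps: [0,0,-3,0,0,0,-6,0,0,0,-9,0,0,0,-10.5,0,0,0,-11,0,1.5,0,-11,0,3,0,-11,0,4.5,0,-11,0]

```text
clock: 12.48
position: [0.575, -0.0652, 0.0104]
ee_rot: [0.0, 0.999, 0.032, 0.0]
contact_force: [0.6, 0.6, 0.7]
width: 0.0002
gripper_force: 0.0
```

>>> apply_moves:
  steps: [0.2,0,0,0,0.4,0,0,0,0.6,0,0,0,0.8,0,0,0,1.0,0,0,0,1.1,0,0,0,1.1,0,0,0]

```text
clock: 13.07
position: [0.5841, -0.0661, 0.0104]
ee_rot: [-0.0, 1.0, 0.031, -0.0]
contact_force: [-0.7, -0.7, -0.3]
width: 0.0004
gripper_force: 0.1
```

>>> apply_moves:
  steps: [0.1,0,0,0,0.2,0,0,0,0.3,0,0,0,0.3,0,0,0]

```text
clock: 13.4
position: [0.5863, -0.0659, 0.0103]
ee_rot: [-0.0, 1.0, 0.031, -0.001]
contact_force: [-3.3, 0.4, 3.1]
width: 0.0
gripper_force: 2.1
```

>>> apply_moves:
  steps: [0.1,0,0,0,0.2,0,0,0,0.2,0,0,0]

```text
clock: 13.65
position: [0.5864, -0.0659, 0.0102]
ee_rot: [-0.0, 1.0, 0.031, -0.003]
contact_force: [-7.6, -0.8, 6.7]
width: 0.0001
gripper_force: 4.0
```

>>> apply_moves:
  steps: [-1,0,0,0,-3,0,0,0,-5,0,0,0,-6,0,4,0,-6,0,8,0,-6,0,11,0,-6,0,11,0,-6,0,11,0]

```text
clock: 14.32
position: [0.5319, -0.0667, 0.1227]
ee_rot: [0.001, 1.0, 0.031, 0.004]
contact_force: [0.0, 0.4, -0.7]
width: 0.0001
gripper_force: 0.0
```

```bash
python3 - <<'E'
from h import *
crop('wrist','w5',110,30,450,230,2)
crop("top","tope",0,0,512,384,1.5)
E
```

```text
(no output)
```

View pics/w5.png

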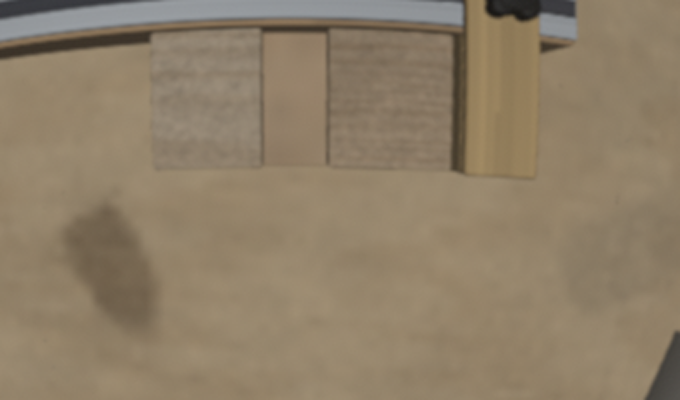

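View pics/tope.png

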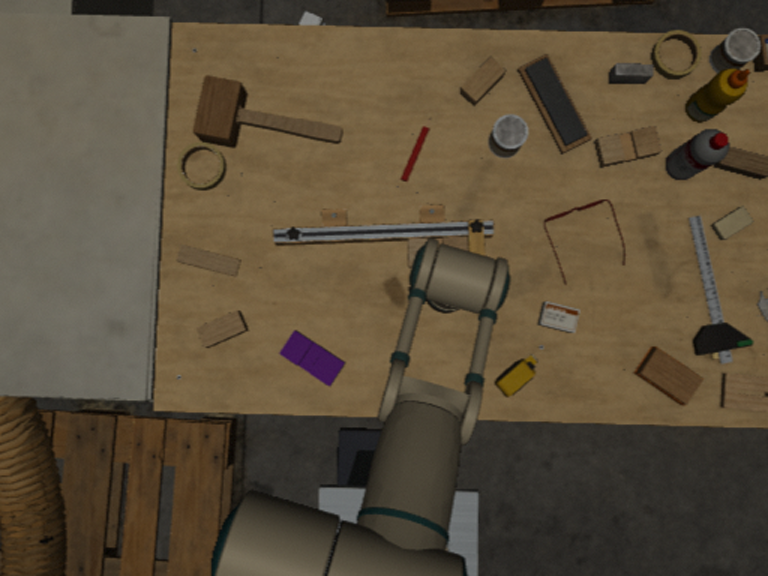

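The piece is flush along the fence (rows 28-30) and tight against the stop (column 453-462). In the top view, the bystanders and the purple bar are where they were.

```bash
python3 -c "
from rig import *
print(sign_off())"
```

```text
the job is handed in; nothing more can be done
None
```

The grooved test piece is pushed square into the corner, with one long side against the fence and one end against the stop block; the other loose things were left where they were, and the job is handed in.

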